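# Snap the control knob back onto the table-top hob and hold it pressed in

### The arm

A 7-joint arm with a two-finger parallel gripper is mounted at the origin on a cart in front of the work surface, level with it; the furniture and walls round the work are solid. World frame = base frame: x ahead of the robot, y to its left, z up, the work surface at z = 0. Lengths are in m, angles in rad, forces in N, time in s.
With the tool pointing down it reaches from about 0.425 to 0.925 m from the base axis. Payload 6.8 kg.
Tool frame: the origin (TCP) lies where the fingers leave the gripper's body, on its centre line; the fingertips stand 73 mm ahead of it and the grasp point (between the pads) lies 54 mm ahead of it; z points along the fingers, y is the line along which they close (so a half turn about z gives the same grasp; the last joint's range is limited). The gripper opens to 85 mm and grips with 20 to 120 N. Pads are 22 mm wide; open, the fingers measure 114 mm over their backs; the gripper's body (76 mm by 85 mm) begins 54 mm behind the grasp point. The pads swing forward as they close: fully open they stand 13 mm farther back than shut.
Start: joints at [1.165, 0.477, 0.022, 1.555, -0.011, 1.109, -0.083], TCP at [0.198, -0.645, 0.304] pointing down, gripper open.
Joint ranges: [-2.96, 2.96], [-0.34, 2.1], [-1.41, 1.46], [0.24, 2.44], [-1.37, 4.51], [0.17, 1.92], [-2.96, 2.96]. Speed limits (rad/s): [2.39, 2.39, 3.14, 3.14, 3.14, 3.14, 3.14].

### API

Orientations are given as a rotation vector (axis times angle).
In Python, from bench import r, grab_frame, camera_info gives the robot as it stands.
- The arm moves only by the shell command python3 -m pendant FILE [OPENING] [FORCE], which reads ROWS from the file FILE. ROWS is a JSON list of rows, 1 to 5 of them, each of 6 numbers: dx, dy, dz in normalised numbers (1 is 0.75 m), then a rotation vector rx, ry, rz in a scale on which 1.0 is 4 rad; each row is the pose to reach, as a shift and turn from the pose commanded when the command began, along the tool's axes at that moment; what a row does not reach only later rows make up. A row lasts 1/10 s, in which the tool goes at most 0.05 m and 0.15 rad, less where a joint would pass 70% of its speed; a pose out of reach is approached as far as the arm can. OPENING is the finger opening in m, set as the command begins (- or left out keeps the last). The fingers move at their own pace and stop on an object; FORCE is the grip in N (left out, the last holds). Time passes only in rows, so rows that do not move let the fingers close. It prints the time, the measured TCP pose, the force, the opening and the grip force at its end. A shift or turn number past 1, either way, is cut back to 1. Input that does not fit is refused with a message, and nothing moves.
- r.get_obs(): the state, without advancing time (a new reading comes with each control period).
- grab_frame(name): name is "scene" or "top" or "wrist"; returns (picture, depth): 400x640x3 uint8, blue, green, red; 400x640 float32, m along the optical axis (not along the pixel's ray), 0 where there is no reading.
- camera_info(name): a dict with "camera_matrix" (3x3 intrinsics, pixels), "R" (3x3) and "t" (3): a world point X has camera coordinates R X + t. Camera axes: x right, y down, z forward; pixel columns grow to the right and rows downward; lengths in m; the calibration is good to about 2 mm. A picture is of the moment at which its call begins: read the wrist's pose just before it. camera_info takes no time and is no camera call; for the wrist camera it gives the pose at the moment of the call.
- r.hand_in(): hands the job in; it is judged then, once.
The state is a dict: "clock": time; "joints": joint angles; "qvel": joint speeds; "tau": joint torques, N m; "tcp_pos": TCP position; "orientation": TCP orientation; "contact_force": force on the tool from outside, world axes, zero at the start; "moment": the same for the moment, N m; "grip_width": finger opening in m; "gripper_force": force on a finger pad.
Only numpy, scipy, OpenCV 4.12 (cv2) and the standard library are available. Lean on these libraries where they do the work, as an engineer would, in place of code of your own. Each camera call takes 0.05 s, during which the arm holds its last target. There are 200 camera calls.

### The job

The control knob of the single-burner table-top hob has come off and lies on the worktop. Pick it up, set its grip bar in line with the hob's front-to-back direction, and push it onto the bare spindle until it clicks home against the spindle's flange; then keep pressing so that the knob holds the springy spindle well down, as for lighting the burner, and finish like that, still gripping the knob and pressing it down. Leave the other things on the worktop where they stand.

Things in the scene. Friction and masses are not known exactly. Their poses are not given: they have to be found in the camera images.
- table_hob: White single-burner table-top gas hob, fixed, 220 deep (x) x 240 wide (y) mm. Origin: centre of its underside; its own -x side is the front. Along the front runs a control strip 66 mm deep, 40 high; behind it the deck is 58 high, with a dark pan support up to 88 high, centred 34 mm behind the origin. The bare upright spindle stands in the strip at (-76, 0) mm, in a flat aluminium ring.
- spindle_seat (a point): Centre of the top face of the spindle's flange (30 mm diameter), where the knob's underside comes to rest; 50 mm above the worktop when not pressed, moves down with the spindle. Four sprung detent balls stand out of the spindle's side, centred 7 mm above the flange, to an overall diameter of 22 mm when free.
- spindle_top (a point): Centre of the spindle's top end, 15.5 mm above the flange. The round spindle is 15 mm in diameter for 10 mm above the flange, then tapers to 9 mm at this top.
- spindle (a joint): Push-in travel of the spindle, m: 0 = up (at rest), 0.008 = fully down at its stop. A spring returns it: about 3 N to start it moving, 15 N at the stop (1500 N/m).
- knob: Loose black plastic knob, about 60 g, standing on the worktop mouth down, ready to fit: round skirt 48 mm in diameter and 20 high, on it a straight grip bar 44 mm long (along the knob's own x), 14 wide (y) and 24 high; 44 mm high in all. Origin: centre of the underside. Any turn about the vertical fits the spindle.
- knob_mouth (a point): Mouth of the knob's bore (same point as its origin). Bore 18 mm in diameter for the first 4 mm (lip), 25 above, 16.5 deep. Pressed down, the lip meets the balls about 10 mm above the flange and passes them at about 8 to 10 N, the spindle giving way about 5 mm meanwhile; then the force drops at once as the balls snap in behind the lip and the spindle springs up, flange against the underside.
- jam_jar: Bystander: small jar of dark preserve with a black lid, 55 mm diameter, 72 high; origin at its underside.
- cup: Bystander: small red-brown cup, 57 mm diameter, 38 high; origin at its underside.
- timer: Bystander: round wind-up kitchen timer, 63 mm diameter, 41 high; origin at its underside.
- match_box: Bystander: match box, 36 x 56 x 15 mm, lying flat; origin at its underside.
- preserve_tin: Bystander: low food tin, 75 mm diameter, 58 high; origin at its underside.
Things that resemble listed ones, but are neither listed nor needed, are in the scene too. Of the things like the knob, leave any that is pink; of the rest the smaller one is meant.

How it is judged:
On the way, in this order (a step that is already met when the one before it is completed fails the run):
1. the knob is picked up, its underside at least 25 mm above the worktop and off the hob (height (world z) of knob above 0.025 m and contact force between the fingers and knob above 1 N and horizontal distance between knob and spindle_seat above 0.05 m), for 0.1 s.
2. the knob has clicked home: its underside on the spindle's flange, the detent balls behind its lip (z of knob in the frame of spindle_seat below 0.0025 m and horizontal distance between knob and spindle_seat below 0.003 m), for 0.1 s.
At the end, for the whole second after the job is handed in: Through the last second the knob is home on the spindle (underside within 2.5 mm of the flange, 3 mm of the axis, 7 degrees of upright), its bar within 15 degrees of the hob's front-to-back direction, gripped by the fingers (contact forces over 20 N in sum), the spindle pressed down over 3 mm (all of step 2 and z of knob in the frame of spindle_seat above -0.003 m and angle between knob's own z axis and vertical below 0.12 rad and angle between the x axis of knob and the x axis of table_hob, either way round below 0.26 rad and value of joint spindle above 0.003 m and contact force between the fingers and knob above 20 N and linear speed of knob below 0.02 m/s); the arm keeps its last pose, push and grip.
It fails at once if a bystander is shifted by more than 30 mm (distance of any of jam_jar, cup, timer, match_box, preserve_tin from where it was at the start of the episode above 0.03 m).
It also fails if it takes over 35 s, if anything falls off the work surface, if the arm or the gripper's body presses on something with over 40 N, if the wrist force passes 120 N, or if a joint passes its speed limit or range.

## Working session

There is one attempt and no reset: what is moved stays moved. The work goes in short steps, Python scripts to look and compute and a shell command to move; the robot and the scene stay as the last step left them, time stands still between calls to the robot, and variables do not carry over. Pictures are saved under pics/ and viewed, at most 10 in all, crops included, and the job is handed in when it is done.

```bash
mkdir -p pics; ls; cat > h.py <<'E'
import numpy as np, cv2
from bench import r, grab_frame, camera_info
def cloud(name):
    ci=camera_info(name); im,d=grab_frame(name)
    K=np.array(ci["camera_matrix"]);R=np.array(ci["R"]);t=np.array(ci["t"])
    v,u=np.mgrid[:400,:640]
    P=np.stack([(u-K[0,2])/K[0,0]*d,(v-K[1,2])/K[1,1]*d,d],-1)
    W=(P-t)@R
    W[d<=0]=np.nan
    return im,d,W
E
python3 - <<'E'
from h import *
print(r.get_obs())
for n in("top","scene"):
    im,d,W=cloud(n); cv2.imwrite(f"pics/{n}0.png",im); np.save(f"{n}0.npy",W)
E
```

```text
pics
{'clock': 0.0, 'joints': array([ 1.1648876 ,  0.4778337 ,  0.02233423,  1.55643543, -0.01147283,
        1.10929253, -0.08310159]), 'qvel': array([ 0.00246965, -0.00061086,  0.00067522, -0.00145229, -0.00100749,
       -0.00039735,  0.00044938]), 'tau': array([ 6.71536854e-04, -5.96447217e+01,  1.60786673e+00, -2.81190258e+01,
        1.24000042e-02,  9.44174419e-03,  3.43869083e-06]), 'tcp_pos': array([ 0.19792372, -0.64485941,  0.30290973]), 'orientation': array([-3.10504961e+00, -4.65862233e-01,  6.74837480e-04]), 'contact_force': array([ 0.52283778, -0.01279771,  0.56491952]), 'moment': array([ 0.00443426,  0.07038786, -0.00294555]), 'gripper_force': 0.0, 'grip_width': 0.08513493633540282}
```

View pics/top0.png

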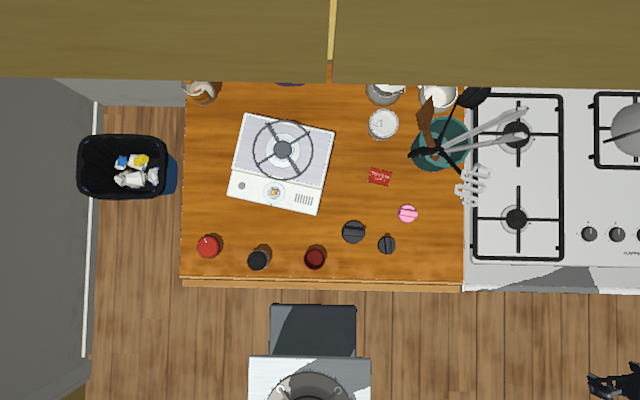

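View pics/scene0.png

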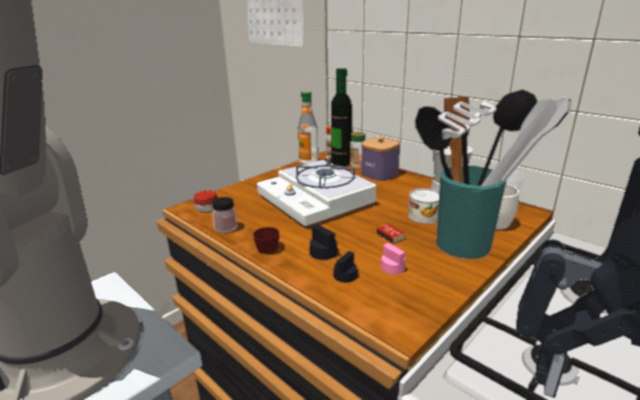

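Top view: hob at (283,165), spindle at about (273,192). Things that look like the knob are a large black one (353,232), a small black one (387,244) and a pink one (408,213). Leaving out the pink, the smaller is the one at (387,244). I'll check it in a close crop and measure both black ones.

```bash
python3 - <<'E'
from h import *
im=cv2.imread("pics/top0.png");W=np.load("top0.npy")
cv2.imwrite("pics/crop.png",np.hstack([cv2.resize(im[200:270,330:430],None,fx=4,fy=4,interpolation=2),cv2.resize(im[170:240,225:325],None,fx=4,fy=4,interpolation=2)]))
ci=camera_info("top");print(ci)
def fit(name,m):
    if m.sum()<5: print(name,m.sum());return
    c,(w,h),a=cv2.minAreaRect((W[m][:,:2]*1000).astype(np.float32));
    print(name,m.sum(),np.round(c,1),round(w,1),round(h,1),round(a,1),"z",np.round(np.percentile(W[m][:,2],[5,50,95])*1000,1))
v,u=np.mgrid[:400,:640]
for n,(a,b) in dict(big=(353,232),small=(387,244),pink=(408,213),redtimer=(208,246),jar=(259,260),cup=(315,258),tin=(383,124),box=(380,177)).items():
    near=(abs(u-a)<22)&(abs(v-b)<22)
    near&=np.hypot(u-a,v-b)<19
    z=W[...,2]
    fit(n,near&(z>.008)); fit(n+" bar",near&(z>.03))
hob=(u>220)&(u<340)&(v>108)&(v<218)
fit("hob",hob&(z>.03)&(z<.07)); fit("deck",hob&(z>.052)&(z<.064)); fit("strip",hob&(z>.034)&(z<.045))
s=(np.hypot(u-273,v-192)<9)&(z>.045); fit("spindle",s); print(np.round(W[s]*1000,1)[:40].tolist())
E
```

```text
{'camera_matrix': array([[518.00428594,   0.        , 315.96432871],
       [  0.        , 518.00428594, 196.11532111],
       [  0.        ,   0.        ,   1.        ]]), 'R': array([[ 0.02230575, -0.99973742, -0.00524804],
       [-0.99793343, -0.02194848, -0.06039156],
       [ 0.06026052,  0.00658427, -0.99816097]]), 't': array([-0.0196134 ,  0.5712951 ,  1.34145599])}
big 416 [ 479.9 -103.3] 57.2 57.8 1.9 z [18.4 26.6 57.9]
big bar 164 [ 472.2 -103. ] 56.2 36.6 78.6 z [48.4 55.2 59.3]
small 253 [ 457.3 -197.8] 45.0 68.9 58.4 z [13.4 22.1 46. ]
small bar 104 [ 447.2 -192.5] 43.5 14.3 9.4 z [36.5 42.8 46.6]
pink 264 [ 522.6 -245.1] 63.3 45.6 12.5 z [12.2 21.5 45.8]
pink bar 101 [ 531.1 -244.5] 43.3 14.2 81.0 z [36.6 42.7 47. ]
redtimer 467 [434.1 269.3] 59.4 60.3 1.3 z [24.7 37.8 42.6]
redtimer bar 416 [433.1 270.1] 56.6 58.8 1.3 z [32.3 38.3 42.7]
jar 390 [397.8 136.6] 66.9 50.7 23.1 z [32.7 69.2 74.6]
jar bar 374 [403.  138.7] 53.4 50.6 23.8 z [40.4 69.2 74.6]
cup 198 [410.8  -9.4] 56.0 66.6 23.1 z [ 9.5 27.4 40.5]
cup bar 87 [408.7  -4.3] 56.5 54.0 1.1 z [32.6 37.3 41.5]
tin 7
[... 591 characters left out ...]
, 51.9], [588.3, 101.0, 47.5], [588.3, 95.8, 48.2], [588.6, 90.9, 45.8], [584.9, 113.2, 54.2], [584.8, 110.4, 56.7], [584.4, 107.2, 62.9], [584.7, 105.0, 59.4], [585.8, 103.7, 45.5], [585.7, 101.0, 47.5], [585.4, 98.0, 52.3], [585.6, 95.6, 50.5], [585.2, 92.5, 57.0], [586.2, 83.1, 46.0], [582.8, 116.3, 47.9], [582.9, 113.9, 46.4], [582.1, 110.1, 58.5], [582.0, 107.3, 61.2], [581.3, 103.8, 71.7], [582.0, 102.2, 61.9], [582.0, 99.5, 62.9], [581.9, 96.8, 65.1], [582.5, 94.9, 57.3], [583.0, 92.8, 52.1], [583.0, 90.3, 51.7], [580.2, 124.1, 45.8], [580.0, 115.9, 50.5], [580.3, 113.7, 47.0], [579.3, 109.6, 62.8], [579.3, 107.1, 62.6], [579.4, 104.6, 62.9], [579.3, 101.9, 64.4], [579.6, 99.6, 61.2]]
```

View pics/crop.png

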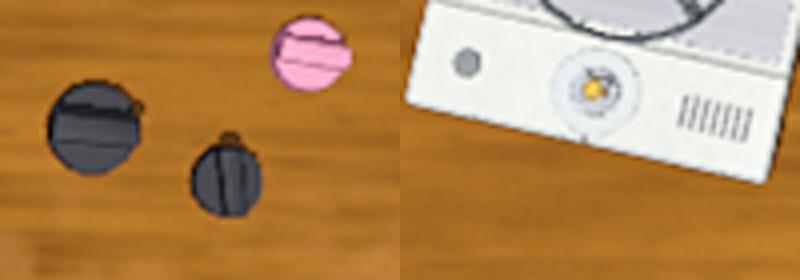

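The crop shows the chosen small black knob, with its bar nearly along x. It sits at lower right of the left half, about (227,180). The pink and the larger black knob are clearly separate. The right half shows the spindle in its ring at about (595,88). The measured 43.5×14.3 mm bar, 44 high, confirms the choice. Moving over it now.

The manual's scale: shifts go in shares of 0.75 m and turns go in shares of 4 rad. Converting my numbers, 0.19 m is 0.2533, -0.17 m is -0.2267, 0.134 rad is 0.0335.

```bash
cat >> h.py <<'E'
from scipy.spatial.transform import Rotation as Ro
def togo(x,y,z,yaw):
    o=r.get_obs(); R=Ro.from_rotvec(o["orientation"]); 
    T=Ro.from_euler("z",yaw,degrees=True)*Ro.from_rotvec([np.pi,0,0])
    print("t",round(o["clock"],2),"tcp",np.round(o["tcp_pos"],4),"yaw",np.round(np.degrees(np.arctan2(*R.as_matrix()[[1,0],0])),2),"F",np.round(o["contact_force"],1),
     "w",round(o["grip_width"],4),"gf",round(o["gripper_force"],1),"| go",np.round(R.inv().apply(np.array([x,y,z])-o["tcp_pos"]),4),np.round((R.inv()*T).as_rotvec(),4))
E
echo '[[0.0533,-0.04,0,0,0,0.0125],[0.1067,-0.08,0,0,0,0.0335],[0.16,-0.1333,0,0,0,0.0335],[0.2067,-0.18,0,0,0,0.0335],[0.2533,-0.2267,0,0,0,0.0335]]' > path.dat && python3 -m pendant path.dat .055
python3 -c "
from h import *
togo(.425,-.1925,.25,9.4)"
```

```text
clock: 0.6
tcp_pos: [0.3278, -0.4299, 0.3036]
orientation: [-3.131, -0.257, 0.001]
contact_force: [0.7, -0.3, -0.2]
grip_width: 0.0552
gripper_force: 0.0
t 0.6 tcp [ 0.3278 -0.4299  0.3036] yaw 9.39 F [ 0.7 -0.3 -0.2] w 0.0552 gf 0.0 | go [ 0.1347 -0.2183  0.0536] [-0.0004  0.0003 -0.0002]
```

Converted, -0.19 m is -0.2533, -0.155 m is -0.2067.

```bash
echo '[[0.0333,-0.0533,0.0133,0,0,0],[0.0667,-0.1067,0.0267,0,0,0],[0.1,-0.16,0.04,0,0,0],[0.14,-0.2067,0.0533,0,0,0],[0.1733,-0.2533,0.0667,0,0,0]]' > path.dat && python3 -m pendant path.dat ; echo '[[0.0267,-0.0373,0,0,0,0],[0.0267,-0.0373,0,0,0,0],[0.0267,-0.0373,0,0,0,0]]' > path.dat && python3 -m pendant path.dat
python3 - <<'E'
from h import *
togo(.447,-.1925,.25,9.4)
im,d,W=cloud("wrist"); cv2.imwrite("pics/w1.png",im); np.save("w1.npy",W)
ci=camera_info("wrist");print(ci)
E
```

```text
clock: 1.1
tcp_pos: [0.4252, -0.2213, 0.2536]
orientation: [3.131, 0.258, 0.001]
contact_force: [0.9, -0.3, -0.2]
grip_width: 0.0554
gripper_force: 0.0
clock: 1.4
tcp_pos: [0.4397, -0.1919, 0.2537]
orientation: [-3.131, -0.26, 0.001]
contact_force: [-1.0, 0.3, -0.1]
grip_width: 0.0548
gripper_force: 0.0
t 1.4 tcp [ 0.4397 -0.1919  0.2537] yaw 9.5 F [-1.   0.3 -0.1] w 0.0548 gf 0.0 | go [0.0071 0.0018 0.0037] [-0.0001  0.0005  0.0017]
{'camera_matrix': array([[334.78882012,   0.        , 320.7302587 ],
       [  0.        , 334.78882012, 201.01536308],
       [  0.        ,   0.        ,   1.        ]]), 'R': array([[ 1.63231633e-01, -9.86587764e-01, -1.36366783e-04],
       [-9.48039927e-01, -1.56892123e-01,  2.76776368e-01],
       [-2.73085573e-01, -4.50493773e-02, -9.60934349e-01]]), 't': array([-0.2609182 ,  0.36442404,  0.44081875])}
```

View pics/w1.png

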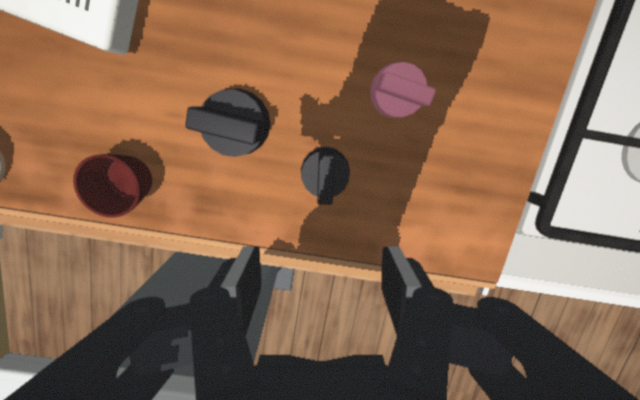

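The wrist view shows the knob at (325,173), centred between the fingers with its bar aligned. I'll measure it from the wrist depth.

```bash
python3 - <<'E'
from h import *
W=np.load("w1.npy"); v,u=np.mgrid[:400,:640]; z=W[...,2]
near=(np.hypot(u-325,v-178)<40)
for lo,hi in((.038,.06),(.034,.06),(.012,.03)):
    m=near&(z>lo)&(z<hi)
    c,wh,a=cv2.minAreaRect((W[m][:,:2]*1000).astype(np.float32)); print(m.sum(),np.round(c,1),np.round(wh,1),round(a,1),np.round(np.median(W[m],0)*1000,1))
E
```

```text
807 [ 448.3 -193.1] [43.2 13.9] 7.2 [ 449.2 -193.    42.9]
820 [ 448.3 -193.1] [43.2 13.9] 7.2 [ 449.4 -192.9   42.9]
1144 [ 449.5 -193. ] [43.2 44.8] 9.5 [ 449.6 -186.8   19. ]
```

Converted, 0.14 m is 0.1867, 0.0085 m is 0.0113, 0.026 rad is 0.0065.

```bash
echo '[[0.0113,0.0033,0.0533,0,0,0.0065],[0.0113,0.0033,0.1067,0,0,0.0065],[0.0113,0.0033,0.1467,0,0,0.0065],[0.0113,0.0033,0.1733,0,0,0.0065],[0.0113,0.0033,0.1867,0,0,0.0065]]' > path.dat && python3 -m pendant path.dat
echo '[[0,0,0.0133,0,0,0],[0,0,0.024,0,0,0],[0,0,0.024,0,0,0]]' > path.dat && python3 -m pendant path.dat
python3 -c "
from h import *
togo(.4485,-.193,.095,8)"
```

```text
clock: 1.95
tcp_pos: [0.4468, -0.1949, 0.1121]
orientation: [-3.134, -0.212, 0.005]
contact_force: [-0.2, -0.4, -0.2]
grip_width: 0.0548
gripper_force: 0.0
clock: 2.25
tcp_pos: [0.4483, -0.1938, 0.0956]
orientation: [3.134, 0.216, -0.001]
contact_force: [0.1, 0.4, 0.6]
grip_width: 0.0545
gripper_force: 0.0
t 2.25 tcp [ 0.4483 -0.1938  0.0956] yaw 7.87 F [0.1 0.4 0.6] w 0.0545 gf 0.0 | go [ 0.0003 -0.0008  0.0006] [-0.      0.0004 -0.0023]
```

```bash
echo '[[0,0,0,0,0,0],[0,0,0,0,0,0],[0,0,0,0,0,0],[0,0,0,0,0,0],[0,0,0,0,0,0]]' > path.dat && python3 -m pendant path.dat 0 80
echo '[[0,0,0,0,0,0],[0,0,0,0,0,0]]' > path.dat && python3 -m pendant path.dat
python3 -c "
from h import *
togo(.4485,-.193,.095,8)"
```

```text
clock: 2.75
tcp_pos: [0.449, -0.1936, 0.0968]
orientation: [3.133, 0.216, 0.002]
contact_force: [-1.5, 0.6, 5.4]
grip_width: 0.0125
gripper_force: 78.6
clock: 2.95
tcp_pos: [0.449, -0.1936, 0.0968]
orientation: [3.133, 0.216, 0.002]
contact_force: [-1.6, 0.8, 5.8]
grip_width: 0.0122
gripper_force: 78.6
t 2.95 tcp [ 0.449  -0.1936  0.0968] yaw 7.9 F [-1.6  0.8  5.8] w 0.0122 gf 78.6 | go [-0.0004 -0.0007  0.0018] [ 0.0008 -0.0013 -0.0018]
```

Converted, -0.12 m is -0.16, -0.105 m is -0.14.

```bash
echo '[[0,0,-0.0267,0,0,0],[0,0,-0.0667,0,0,0],[0,0,-0.1067,0,0,0],[0,0,-0.14,0,0,0],[0,0,-0.16,0,0,0]]' > path.dat && python3 -m pendant path.dat
echo '[[0,0,0,0,0,0],[0,0,0,0,0,0]]' > path.dat && python3 -m pendant path.dat
python3 -c "
from h import *
togo(.50,.119,.215,-11.5)"
```

```text
clock: 3.45
tcp_pos: [0.449, -0.1937, 0.2182]
orientation: [3.133, 0.216, 0.004]
contact_force: [-0.1, 0.2, -1.1]
grip_width: 0.0124
gripper_force: 78.3
clock: 3.65
tcp_pos: [0.4482, -0.1934, 0.2157]
orientation: [3.134, 0.216, 0.0]
contact_force: [0.0, 0.4, -1.2]
grip_width: 0.0119
gripper_force: 78.3
t 3.65 tcp [ 0.4482 -0.1934  0.2157] yaw 7.89 F [ 0.   0.4 -1.2] w 0.0119 gf 78.3 | go [ 0.0942 -0.3024  0.0006] [ 2.000e-04 -2.000e-04  3.385e-01]
```

Converted, -0.215 m is -0.2867, -0.17 m is -0.2267, 0.338 rad is 0.0845.

```bash
echo '[[0.0133,-0.0467,0,0,0,0.025],[0.0333,-0.1067,0,0,0,0.05],[0.0533,-0.1667,0,0,0,0.075],[0.0733,-0.2267,0,0,0,0.0845],[0.0907,-0.2867,0,0,0,0.0845]]' > path.dat && python3 -m pendant path.dat
python3 -c "
from h import *
togo(.50,.119,.215,-11.5)"
```

```text
clock: 4.15
tcp_pos: [0.4858, 0.0306, 0.2145]
orientation: [3.125, -0.316, -0.003]
contact_force: [1.6, -0.8, -0.7]
grip_width: 0.0123
gripper_force: 78.3
t 4.15 tcp [0.4858 0.0306 0.2145] yaw -11.54 F [ 1.6 -0.8 -0.7] w 0.0123 gf 78.3 | go [-0.0037 -0.0894 -0.0005] [ 0.0006  0.0019 -0.0007]
```

Converted, -0.085 m is -0.1133, -0.07 m is -0.0933.

```bash
echo '[[0,-0.0533,0,0,0,0],[0,-0.0933,0,0,0,0],[0,-0.1133,0,0,0,0],[0,-0.1133,0,0,0,0],[0,-0.1133,0,0,0,0]]' > path.dat && python3 -m pendant path.dat
python3 - <<'E'
from h import *
togo(.50,.119,.215,-11.5)
im,d,W=cloud("wrist"); cv2.imwrite("pics/w2.png",im); np.save("w2.npy",W)
ci=camera_info("wrist")
p=np.array(ci["R"])@[.577,.104,.0655]+ci["t"]; p=np.array(ci["camera_matrix"])@p; print("predicted tip px",p[:2]/p[2])
E
```

```text
clock: 4.65
tcp_pos: [0.5027, 0.1104, 0.215]
orientation: [3.124, -0.316, -0.003]
contact_force: [-0.2, -0.8, -0.6]
grip_width: 0.0122
gripper_force: 78.3
t 4.65 tcp [0.5027 0.1104 0.215 ] yaw -11.54 F [-0.2 -0.8 -0.6] w 0.0122 gf 78.3 | go [-0.0044 -0.0079  0.    ] [ 0.0018  0.0015 -0.0007]
predicted tip px [307.49873251  97.82738363]
```

View pics/w2.png

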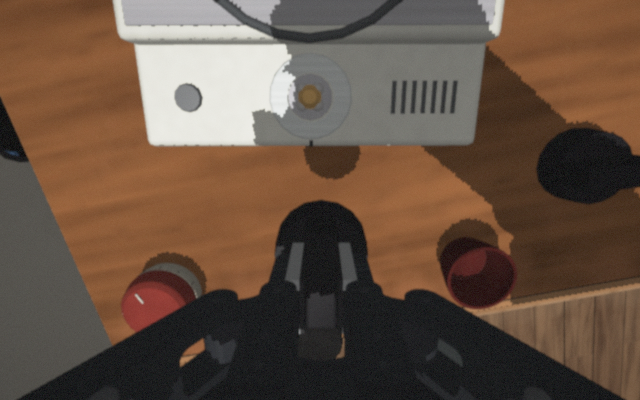

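The held knob is at (321,225), and the spindle tip at about (310,96) in its ring. Next I'll locate both accurately.

```bash
python3 - <<'E'
from h import *
o=r.get_obs(); tcp=o["tcp_pos"]; Rt=Ro.from_rotvec(o["orientation"])
ci=camera_info("wrist");K=np.array(ci["camera_matrix"]);R=np.array(ci["R"]);t=np.array(ci["t"])
im=cv2.imread("pics/w2.png");W=np.load("w2.npy");v,u=np.mgrid[:400,:640]; z=W[...,2]
def ray(px,zz):
    d=R.T@np.linalg.solve(K,[*px,1]);c=-R.T@t;return c+d*(zz-c[2])/d[2]
hsv=cv2.cvtColor(im,cv2.COLOR_BGR2HSV)
m=(np.hypot(u-310,v-96)<18)&(hsv[...,1]>110); b=[u[m].mean(),v[m].mean()]
print("orange",m.sum(),b,np.ptp(u[m]),np.ptp(v[m]),ray(b,.0655),ray(b,.06))
m=(np.hypot(u-310,v-96)<20)&(z>.0625)&(z<.07); print("tip cloud",m.sum(),np.median(W[m],0),(W[m].max(0)+W[m].min(0))/2,np.ptp(W[m],axis=0))
m=(np.hypot(u-310,v-96)<25)&(z>.0485)&(z<.0515); c,rad=cv2.minEnclosingCircle((W[m][:,:2]*1000).astype(np.float32));print("flange",m.sum(),c,rad)
m=(u>110)&(u<510)&(v<150)&(z>.034)&(z<.045);c=cv2.minAreaRect((W[m][:,:2]*1000).astype(np.float32));print("strip",c)
# knob in tool frame
m=(np.hypot(u-321,v-245)<75)&(d:=~np.isnan(z)); P=Rt.inv().apply(W[m]-tcp); 
s=(abs(P[:,1])<.03)&(P[:,0]>-.03)&(P[:,0]<.04)&(P[:,2]>.06)&(P[:,2]<.105)
Q=P[s]; print(len(Q),"z pct",np.percentile(Q[:,2],[1,25,50,75,95,99]))
k=Q[(Q[:,2]>.072)&(Q[:,2]<.095)]; print("skirt x max",np.percentile(k[:,0],99.5),"y",np.percentile(k[:,1],[.5,99.5]))
A=np.c_[2*k[:,:2],np.ones(len(k))]
e=k[k[:,2]>.079]; 
if len(e)>10:
    A=np.c_[2*e[:,:2],np.ones(len(e))]; s,*_=np.linalg.lstsq(A,(e[:,:2]**2).sum(1),rcond=None); print("side circle",len(e),s[:2],np.sqrt(s[2]+s[:2]@s[:2]))
E
```

```text
orange 336 [np.float64(309.36011904761904), np.float64(96.29166666666667)] 20 21 [0.57766149 0.10266976 0.0655    ] [0.57781485 0.10281235 0.06      ]
tip cloud 251 [0.57742312 0.10368486 0.06428201] [0.57754647 0.10361394 0.06468081] [0.01224122 0.01188213 0.00433077]
flange 715 (577.2782592773438, 103.70899200439453) 14.77070140838623
strip ((577.7771606445312, 103.80860900878906), (237.62025451660156, 68.91266632080078), 78.64315795898438)
3358 z pct [0.06040595 0.07656189 0.07812294 0.08358888 0.09359706 0.09679302]
skirt x max 0.022171277571106658 y [-0.02416931  0.02046039]
side circle 1116 [-0.00041222 -0.00180619] 0.022043090991077315
```

Converted, 0.075 m is 0.1, 0.06 m is 0.08.

```bash
python3 -c "
from h import *
togo(.5783,.1023,.180,-11.4)"
echo '[[0.04,0,0,0,0,0],[0.08,0.02,0,0,0,0],[0.1,0.0307,0.0133,0,0,0],[0.1,0.0307,0.0333,0,0,0],[0.1,0.0307,0.04,0,0,0]]' > path.dat && python3 -m pendant path.dat
echo '[[0,0,0,0,0,0],[0,0,0,0,0,0]]' > path.dat && python3 -m pendant path.dat
python3 -c "
from h import *
togo(.5783,.1023,.165,-11.4)
im,d,W=cloud('scene'); cv2.imwrite('pics/s1.png',cv2.resize(im[150:250,240:400],None,fx=5,fy=5,interpolation=2))"
```

```text
t 4.7 tcp [0.5028 0.1098 0.2152] yaw -11.61 F [ 0.1 -0.5 -0.6] w 0.0118 gf 78.3 | go [ 0.0755 -0.0079  0.0351] [ 0.0018  0.0012 -0.0037]
clock: 5.2
tcp_pos: [0.5701, 0.0733, 0.1832]
orientation: [3.124, -0.317, -0.007]
contact_force: [-1.1, 0.9, -0.6]
grip_width: 0.0123
gripper_force: 78.3
clock: 5.4
tcp_pos: [0.5712, 0.0754, 0.1857]
orientation: [-3.126, 0.312, 0.002]
contact_force: [0.1, 0.1, -1.2]
grip_width: 0.0123
gripper_force: 78.3
t 5.4 tcp [0.5712 0.0754 0.1857] yaw -11.4 F [ 0.1  0.1 -1.2] w 0.0123 gf 78.3 | go [ 0.0017 -0.0278  0.0207] [0.     0.0011 0.0001]
```

View pics/s1.png

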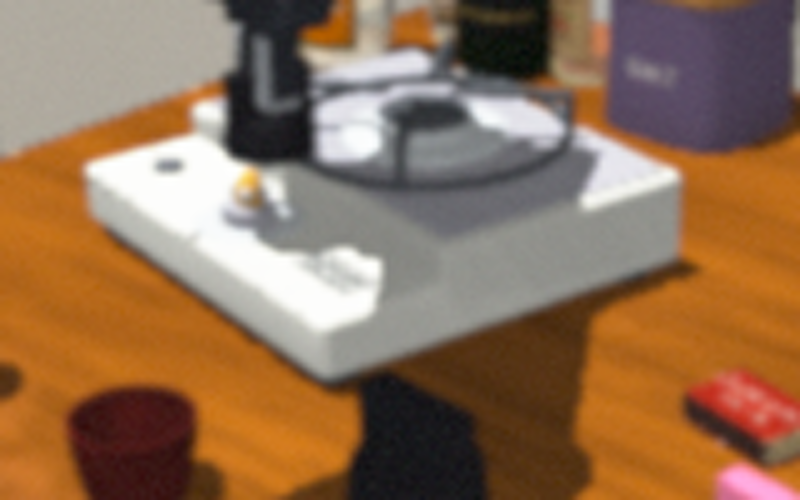

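The knob at (270,120) hangs upright above the strip and to the side of the spindle (248,195). The y move I typed had the wrong sign, so I'm correcting it.

Converted, -0.028 m is -0.0373, -0.015 m is -0.02.

```bash
echo '[[0,-0.02,0,0,0,0],[0.0023,-0.0373,0,0,0,0],[0.0023,-0.0373,0,0,0,0],[0.0023,-0.0373,0,0,0,0]]' > path.dat && python3 -m pendant path.dat
python3 - <<'E'
from h import *
togo(.5783,.1023,.165,-11.4)
im,d,W=cloud('scene'); cv2.imwrite('pics/s2.png',cv2.resize(im[150:220,250:330],None,fx=8,fy=8,interpolation=2))
E
```

```text
clock: 5.85
tcp_pos: [0.5795, 0.1029, 0.186]
orientation: [-3.126, 0.311, -0.0]
contact_force: [-0.2, -0.1, -0.6]
grip_width: 0.012
gripper_force: 78.3
t 5.85 tcp [0.5795 0.1029 0.186 ] yaw -11.37 F [-0.2 -0.1 -0.6] w 0.012 gf 78.3 | go [-0.001   0.0008  0.021 ] [-0.0003 -0.0002  0.0005]
```

View pics/s2.png

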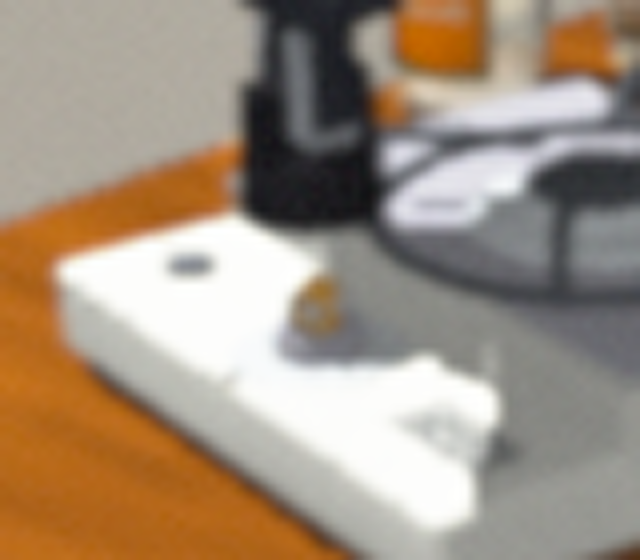

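The knob spans columns 245–385, with its centre at 315. The spindle is at 317 directly beneath, so they line up. Descending to tip contact.

Converted, 0.026 m is 0.0347, 0.023 m is 0.0307.

```bash
echo '[[-0.0013,0.0013,0.0133,0,0,0],[-0.0013,0.0013,0.024,0,0,0],[-0.0013,0.0013,0.0307,0,0,0],[-0.0013,0.0013,0.0347,0,0,0],[-0.0013,0.0013,0.0347,0,0,0]]' > path.dat && python3 -m pendant path.dat
python3 -c "
from h import *
togo(.5783,.1023,.147,-11.4)"
```

```text
clock: 6.4
tcp_pos: [0.5779, 0.1008, 0.1592]
orientation: [3.125, -0.314, -0.002]
contact_force: [-0.2, 0.1, -0.6]
grip_width: 0.012
gripper_force: 78.3
t 6.4 tcp [0.5779 0.1008 0.1592] yaw -11.48 F [-0.2  0.1 -0.6] w 0.012 gf 78.3 | go [ 0.0001 -0.0016  0.0122] [ 0.0005  0.0011 -0.0014]
```

Converted, 0.008 m is 0.0107, 0.006 m is 0.008.

```bash
echo '[[0,-0.002,0.004,0,0,0],[0,-0.002,0.008,0,0,0],[0,-0.002,0.0107,0,0,0],[0,-0.002,0.0107,0,0,0]]' > path.dat && python3 -m pendant path.dat
python3 -c "
from h import *
togo(.5783,.1023,.147,-11.4)"
```

```text
clock: 6.8
tcp_pos: [0.5788, 0.1025, 0.1524]
orientation: [-3.126, 0.314, -0.001]
contact_force: [-1.3, -0.0, 5.4]
grip_width: 0.0122
gripper_force: 79.2
t 6.8 tcp [0.5788 0.1025 0.1524] yaw -11.47 F [-1.3 -0.   5.4] w 0.0122 gf 79.2 | go [-0.0005  0.0003  0.0054] [-0.0001 -0.0009 -0.0013]
```

Contact with the balls is building, with only a small lateral force. Pressing on.

Converted, 0.004 m is 0.0053, 0.002 m is 0.0027.

```bash
for i in 1; do echo '[[-0.0004,0,0.0027,0,0,0],[-0.0004,0,0.0053,0,0,0],[-0.0004,0,0.0053,0,0,0]]' > path.dat && python3 -m pendant path.dat; done
python3 -c "
from h import *
togo(.5783,.1023,.142,-11.4)"
```

```text
clock: 7.1
tcp_pos: [0.5783, 0.1025, 0.1476]
orientation: [-3.126, 0.314, -0.001]
contact_force: [1.7, -0.1, -4.5]
grip_width: 0.0123
gripper_force: 78.0
t 7.1 tcp [0.5783 0.1025 0.1476] yaw -11.47 F [ 1.7 -0.1 -4.5] w 0.0123 gf 78.0 | go [0.     0.0002 0.0056] [-0.0003 -0.0005 -0.0012]
```

Converted, 0.003 m is 0.004, 0.002 m is 0.0027.

```bash
echo '[[0,0,0.0027,0,0,0],[0,0,0.004,0,0,0],[0,0,0.004,0,0,0]]' > path.dat && python3 -m pendant path.dat
python3 -c "
from h import *
togo(.5783,.1023,.142,-11.4)"
```

```text
clock: 7.4
tcp_pos: [0.5783, 0.1025, 0.1451]
orientation: [3.126, -0.314, 0.0]
contact_force: [0.1, -0.8, 3.7]
grip_width: 0.012
gripper_force: 79.1
t 7.4 tcp [0.5783 0.1025 0.1451] yaw -11.47 F [ 0.1 -0.8  3.7] w 0.012 gf 79.1 | go [0.     0.0002 0.0031] [ 0.     -0.0002 -0.0013]
```

The force peaked and then dropped sharply, so the knob has clicked home. Now holding the spindle down.

Converted, 0.006 m is 0.008, 0.004 m is 0.0053.

```bash
echo '[[0,0,0.0027,0,0,0],[0,0,0.0053,0,0,0],[0,0,0.008,0,0,0],[0,0,0.008,0,0,0],[0,0,0.008,0,0,0]]' > path.dat && python3 -m pendant path.dat
python3 -c "
from h import *
togo(.5783,.1023,.140,-11.4)"
```

```text
clock: 7.9
tcp_pos: [0.5784, 0.1025, 0.1398]
orientation: [3.126, -0.314, 0.001]
contact_force: [-2.6, -1.1, 10.8]
grip_width: 0.0119
gripper_force: 80.2
t 7.9 tcp [0.5784 0.1025 0.1398] yaw -11.48 F [-2.6 -1.1 10.8] w 0.0119 gf 80.2 | go [-0.      0.0002 -0.0002] [ 0.0001 -0.0005 -0.0014]
```

Converted, 0.001 m is 0.0013.

```bash
echo '[[0,0,0,0,0,0],[0,0,0.0013,0,0,0],[0,0,0.0013,0,0,0],[0,0,0.0013,0,0,0]]' > path.dat && python3 -m pendant path.dat
python3 - <<'E'
from h import *
togo(.5783,.1023,.140,-11.4)
im,d,W=cloud('scene'); cv2.imwrite('pics/s3.png',cv2.resize(im[150:220,250:330],None,fx=8,fy=8,interpolation=2))
E
```

```text
clock: 8.3
tcp_pos: [0.5784, 0.1025, 0.139]
orientation: [3.126, -0.314, 0.001]
contact_force: [-4.4, -1.2, 13.8]
grip_width: 0.0122
gripper_force: 80.4
t 8.3 tcp [0.5784 0.1025 0.139 ] yaw -11.48 F [-4.4 -1.2 13.8] w 0.0122 gf 80.4 | go [-0.      0.0002 -0.001 ] [ 0.0001 -0.0006 -0.0013]
```

View pics/s3.png

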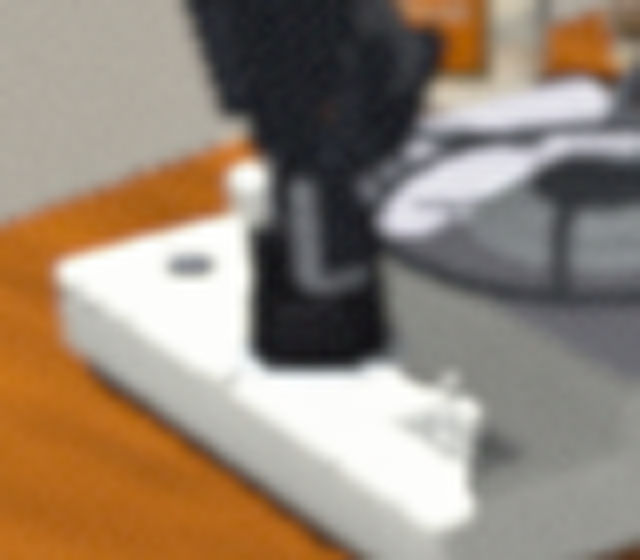

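The knob sits upright and fully down on the strip at (318,310), still gripped. The 13.8 N push corresponds to about 7 mm of spindle travel.

```bash
python3 -c "
from h import *
print(r.hand_in())"
```

```text
the job is handed in; nothing more can be done
None
```

I handed the job in with the small black knob clicked home on the spindle, its bar in line with the hob, still gripped at about 80 N. It presses the spindle down with about 14 N, an estimated 7 mm of travel; no verdict was printed, and I did not measure the bystanders again at the end.

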